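# Line up the stain bottles by size beside the staining dish

## Task

Tidy the four brown stain bottles into the bottle rack in order of size, one to a pocket: the smallest in the pocket at the end nearer the staining dish, then the next larger ones in turn, the largest at the far end. Keep the bottles upright, leave the staining dish, culture plate, beaker and tally counter where they are, and let every bottle stand free in its pocket.

Things in the scene. Friction and masses are not known exactly. Their poses are not given: they have to be found in the camera images.
- bottle_1: Smallest stain bottle: round brown plastic bottle, blank white label, white screw cap. Body diameter 34 mm, straight side up to 45 mm, then a shoulder and a cap of 24 mm diameter and 16 mm height; 72 mm tall in all. About 45 g. Loose, standing on the table. Origin: centre of its underside, z up along its axis.
- bottle_2: Second smallest stain bottle, same style. Body diameter 42 mm, straight side up to 57 mm, cap 28 mm diameter and 18 mm high; 88 mm tall in all. About 85 g. Loose. Origin: centre of its underside, z up along its axis.
- bottle_3: Second largest stain bottle, same style. Body diameter 52 mm, straight side up to 74 mm, cap 34 mm diameter and 19 mm high; 106 mm tall in all. About 160 g. Loose. Origin: centre of its underside, z up along its axis.
- bottle_4: Largest stain bottle, same style. Body diameter 62 mm, straight side up to 92 mm, cap 40 mm diameter and 20 mm high; 128 mm tall in all. About 280 g. Loose. Origin: centre of its underside, z up along its axis.
- rack: Bottle rack: low dark grey plastic block fixed to the table, 92 mm (its x) by 344 mm (its y, the row) by 16 mm high, with a small lug at each end (364 mm in all). Four equal round pockets of 76 mm diameter and 10 mm depth lie in a row at y = -126, -42, +42 and +126 mm on its centre line (x = 0); the pocket floor is 6 mm above the table. Origin: centre of its underside. Its y axis is within 0.3 rad of the world's y axis; both ends look alike.
- staining_dish: White open staining dish with a wire-handled carrier of glass slides in it: 85 mm (its x) by 105 mm (its y), walls 60 mm high, the wire handle arching along y to 88 mm. Loose, about 0.55 kg. It stands beside the rack, either on the left (world y about +0.35 m) or on the right (about -0.35 m): this tells which end of the rack takes the smallest bottle. It is not to be moved. Origin: centre of its underside.
- culture_plate: Bystander: closed round culture plate, clear plastic with a dark red filling, 90 mm diameter, 16 mm high, loose on the table. Origin: centre of its underside.
- beaker: Bystander: small empty clear glass beaker, 53 mm across the rim, 70 mm tall, loose on the table. Origin: centre of its underside.
- tally_counter: Bystander: hand tally counter, round steel case 46 mm across and 27 mm high, lying on its back, with a button on one side and a wire ring on another (reaching 43 mm from the centre), loose on the table. Origin: centre of its underside.
There are look-alikes about, which are no part of the job. Leave any green or yellow look-alike of the bottle_1 alone. Leave any orange look-alike of the bottle_3 alone.

How it is judged:
By the outcome, as a careful person would: the job done as asked, in the order asked, and still so for the second after the job is handed in, with the robot touching nothing.
It also fails if it takes over 104 s, if anything falls off the work surface, if the arm or the gripper's body presses on something with over 40 N, if the wrist force passes 120 N, or if a joint passes its speed limit or range.

## Robot

A 6-joint arm with a two-finger parallel gripper is mounted at the origin on the work surface. World frame = base frame: x ahead of the robot, y to its left, z up, the work surface at z = 0. Lengths are in m, angles in rad, forces in N, time in s.
With the tool pointing down it reaches from about 0.3 to 0.875 m from the base axis. Payload 6.4 kg.
Tool frame: the origin (TCP) lies midway between the tips of the shut fingers; the grasp point (between the pads) lies 19 mm behind it; y points along the fingers, x is the direction in which the jaws open and shut, and the axes are right-handed (so a half turn about y gives the same grasp; the last joint's range is limited). The gripper opens to 85 mm and grips with 20 to 120 N. Pads are 22 mm wide; open, the fingers measure 114 mm over their backs; the gripper's body (76 mm by 85 mm) begins 54 mm behind the grasp point. The pads swing forward as they close: fully open they stand 13 mm farther back than shut.
Start: joints at [-1.485, 0.181, 1.607, -0, 1.354, -0.206], TCP at [0.165, -0.551, 0.231] pointing down, gripper open.
Joint ranges: [-2.99, 2.99], [-0.89, 2.07], [0.3, 2.58], [-1.14, 4.28], [0, 2.63], [-3.12, 3.12]. Speed limits (rad/s): [2.57, 2.57, 3.01, 3.14, 3.14, 3.14].

## Interface

Orientations are given as a unit quaternion [w, x, y, z].
In Python, from bench import ctrl gives the robot as it stands.
- The arm moves only by the tool step_arm, never from a script. Its argument "commands" is a list of rows, each a list of 7 numbers: the turn, a rotation vector about the tool's x, y, z in units of 6 degrees (1.0 is 6 degrees), then the shift along the tool's x, y, z in units of 30 mm (1.0 is 30 mm), then the opening, from 0 (shut) to 1 (fully open). A call has 1 to 10 rows; each row shifts and turns the commanded pose from where the row before left it, along the tool's axes as they then stand; what a row does not reach is not made up. A row lasts 1/10 s, in which the tool goes at most 50 mm and 8.59 degrees, less where a joint would pass 70% of its speed; a pose out of reach is approached as far as the arm can. A call with a number of a shift or a turn outside -1 to 1 is refused whole. A call with a gripper value outside its range is refused whole. The fingers move at their own pace and stop on an object; the grip force is fixed at half the most. Time passes only in rows, so rows that do not move let the fingers close. It gives the time, the measured TCP pose, the force and the opening at its end, in the units of the state.
- ctrl.get_obs(): the state, without advancing time (a new reading comes with each control period).
- ctrl.camera(name): name is "scene" or "top"; returns (picture, depth): 384x512x3 uint8, blue, green, red; 384x512 float32, m along the optical axis (not along the pixel's ray), 0 where there is no reading.
- ctrl.get_calibration(name): a dict with "intrinsics" (3x3 intrinsics, pixels), "R" (3x3) and "t" (3): a world point X has camera coordinates R X + t. Camera axes: x right, y down, z forward; pixel columns grow to the right and rows downward; lengths in m; the calibration is good to about 2 mm. A picture is of the moment at which its call begins. get_calibration takes no time and is no camera call.
- ctrl.hand_in(): hands the job in, once; it reports no verdict.
Trained networks look in the newest picture that a camera, given by its name, has taken for a name from the list of things; names that differ only in an ending like _2 or _b are one class to them, and where a whole thing is asked for, a point or a joint stands for the part that bears it (a point fixed in the world has none). Each returns a list of dicts, best first, with "p" (0 to 1); they miss things now and then, are a little off and sometimes report something else, mostly with a low value. They report only what shows in the picture. A call takes as long as a camera call. They do not tell look-alikes from the thing itself.
- ctrl.boxes_of(thing, camera): "point" ([x, y, z] in m, in the coordinates of the camera as it stood for that picture, good to about 4 mm: the middle of the surface that is visible of it).
- ctrl.silhouettes(thing, camera): "pixels" (384x512 bool, what is visible of it).
The state is a dict: "time_s": time; "q": joint angles; "dq": joint speeds; "joint_efforts": joint torques, N m; "eef_pos": TCP position; "eef_rot": TCP orientation; "wrist_force": force on the tool from outside, world axes, zero at the start; "torque": the same for the moment, N m; "opening": opening from 0.0 (shut) to 1.0 (fully open).
Only numpy, scipy, OpenCV 4.12 (cv2) and the standard library are available. Lean on these libraries where they do the work, as an engineer would, in place of code of your own. Each camera call takes 0.05 s, during which the arm holds its last target.

## Working session

There is one attempt and no reset: what is moved stays moved. The work goes in short steps, Python scripts to look and compute and a tool call to move; the robot and the scene stay as the last step left them, time stands still between calls to the robot, and variables do not carry over. Pictures are saved under pics/ and viewed, and the job is handed in when it is done.

Besides the shell and the picture viewer there is one more tool, called after "Request:" in YAML: its name, and indented under it one key for each argument. step_arm: Moves the arm, as the interface text tells. Its arguments: {"type":"object","properties":{"commands":{"type":"array"}},"required":["commands"]}

```bash
ls; mkdir -p pics; python3 - <<'E'
from bench import ctrl
import cv2,numpy as np
o=ctrl.get_obs(); print(o)
for n in("top","scene"):
    im,d=ctrl.camera(n); c=ctrl.get_calibration(n); print(n,c)
    cv2.imwrite(f"pics/{n}0.png",cv2.resize(im,(800,600))); np.savez(f"{n}0.npz",im=im,d=d)
E
```

```text
pics
{'time_s': 0.0, 'q': array([-1.48530216e+00,  1.81513837e-01,  1.60804516e+00,  8.99044951e-06,
        1.35375778e+00, -2.06305575e-01]), 'dq': array([-0.00036802,  0.00060922, -0.00164667, -0.00032378,  0.0005987 ,
        0.00026934]), 'joint_efforts': array([-7.06008905e-04, -4.44863605e+01, -3.51342773e+01, -2.95947866e-04,
        8.90868221e-03, -1.07298303e-05]), 'eef_pos': array([ 0.16538189, -0.5501232 ,  0.23038148]), 'eef_rot': array([ 0.56783684, -0.5669202 ,  0.42239863, -0.42159484]), 'wrist_force': array([ 0.12036361,  0.40781346, -0.2787944 ]), 'torque': array([ 0.01054732, -0.0164008 , -0.04965989]), 'opening': 0.9993181359343319}
top {'intrinsics': array([[353.18138796,   0.        , 250.37276463],
       [  0.        , 353.18138796, 185.80744633],
       [  0.        ,   0.        ,   1.        ]]), 'R': array([[ 0.02721102, -0.99896577, -0.03642727],
       [-0.99495616, -0.02354617, -0.09750802],
       [ 0.09654945,  0.03889683, -0.99456787]]), 't': array([-0.01200153,  0.50147801,  0.89873417])}
scene {'intrinsics': array([[389.79491372,   0.        , 257.01334852],
       [  0.        , 389.79491372, 190.16979777],
       [  0.        ,   0.        ,   1.        ]]), 'R': array([[ 0.45874255,  0.88855906,  0.00425033],
       [ 0.6362589 , -0.32513926, -0.69961352],
       [-0.62026598,  0.3236468 , -0.71450882]]), 't': array([-0.19789096, -0.28243373,  1.33103854])}
```

View pics/top0.png

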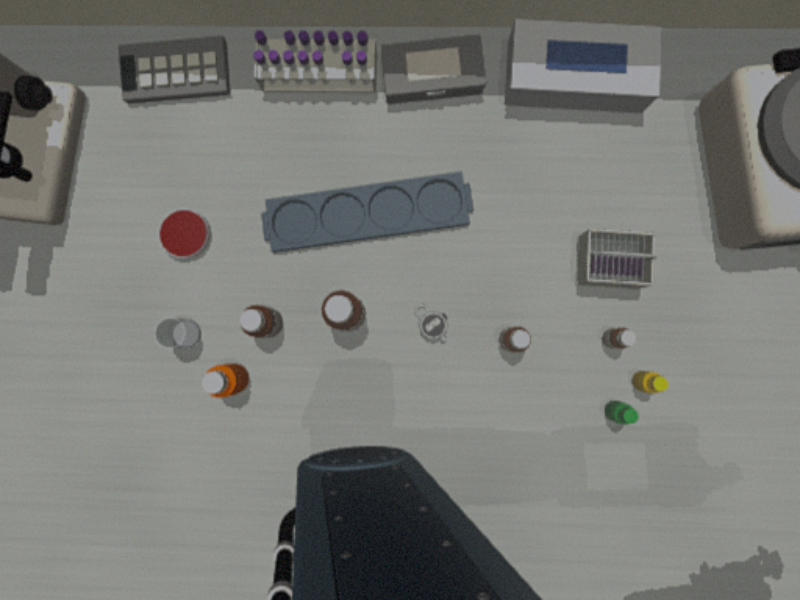

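View pics/scene0.png

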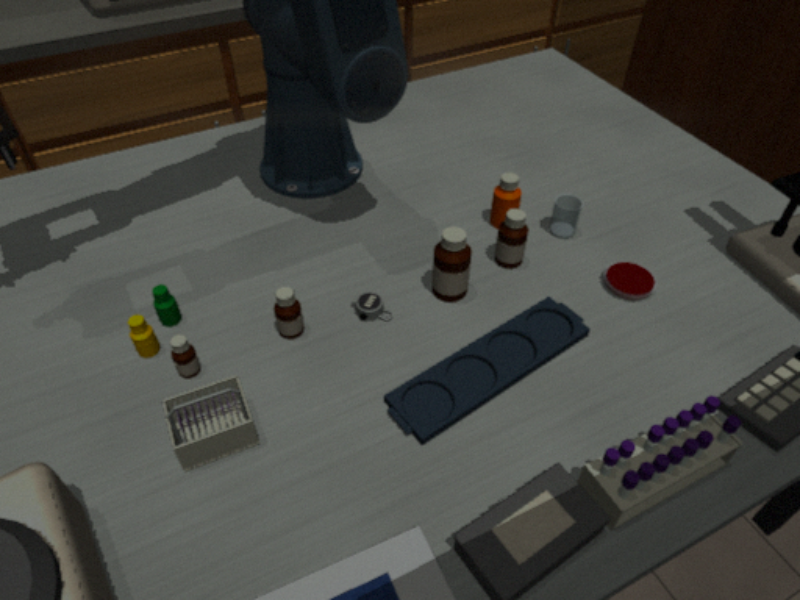

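The top picture (800x600 scale) shows the dish at the right (618,258), so y<0, and the rack at (367,212). The brown bottles are at (621,338), (516,340), (258,321) and (343,310), which look like 1, 2, 3 and 4. The yellow (652,382), green (622,412) and orange (222,381) bottles are the look-alikes. The arm hides none of them. Next I measure.

```bash
cat > h.py <<'E'
from bench import ctrl
import cv2,numpy as np
def world(n,d):
    c=ctrl.get_calibration(n);K=c["intrinsics"];v,u=np.mgrid[:384,:512]
    p=np.stack([(u-K[0,2])/K[0,0]*d,(v-K[1,2])/K[1,1]*d,d],-1)
    return (p-c["t"])@c["R"]
E
python3 - <<'E'
from h import *
cr=[]
for n in("top","scene"):
    f=np.load(n+"0.npz");im,d=f["im"],f["d"];W=world(n,d);hsv=cv2.cvtColor(im,cv2.COLOR_BGR2HSV)
    print(n)
    for t in("bottle_1","staining_dish","culture_plate","beaker","tally_counter","rack"):
        for r in ctrl.silhouettes(t,n):
            m=r["pixels"]&(d>0)
            if m.sum()<15: continue
            P=W[m];z=np.percentile(P[:,2],97);cap=P[P[:,2]>z-.008]
            v,u=np.nonzero(m)
            bx=[cap[:,0].min()+cap[:,0].max(),cap[:,1].min()+cap[:,1].max()]
            print(t,round(r["p"],2),"px",u.mean().round(),v.mean().round(),m.sum(),"cap",np.median(cap,0).round(4),(np.array(bx)/2).round(4),"ext",np.ptp(cap,0)[:2].round(3),"hsv",np.median(hsv[m],0))
f=np.load("top0.npz");im=f["im"]
a=cv2.resize(im[185:275,120:280],(800,450),interpolation=cv2.INTER_CUBIC);cv2.imwrite("pics/cropL.png",a)
a=cv2.resize(im[195:275,310:440],(800,492),interpolation=cv2.INTER_CUBIC);cv2.imwrite("pics/cropR.png",a)
E
```

```text
top
bottle_1 0.93 px 167.0 205.0 446 cap [0.4449 0.2103 0.1053] [0.4438 0.2106] ext [0.031 0.03 ] hsv [21.  27.5 80. ]
bottle_1 0.76 px 329.0 216.0 295 cap [ 0.4274 -0.2019  0.0869] [ 0.4265 -0.2026] ext [0.026 0.026] hsv [ 23.  21. 107.]
bottle_1 0.75 px 416.0 244.0 279 cap [ 0.3644 -0.417   0.0704] [ 0.3653 -0.418 ] ext [0.021 0.023] hsv [ 24. 146. 130.]
bottle_1 0.71 px 396.0 263.0 230 cap [ 0.3154 -0.3696  0.0703] [ 0.3152 -0.3707] ext [0.02 0.02] hsv [63.  99.5 91.5]
bottle_1 0.71 px 144.0 243.0 528 cap [0.3485 0.2646 0.1051] [0.3474 0.2647] ext [0.031 0.031] hsv [ 13.  142.5 135.5]
bottle_1 0.68 px 396.0 216.0 215 cap [ 0.4326 -0.3689  0.0706] [ 0.4336 -0.3699] ext [0.022 0.023] hsv [22. 24. 88.]
bottle_1 0.65 px 219.0 198.0 529 cap [0.4639 0.0755 0.1269] [0.4637 0.0761] ext [0.037 0.038] hsv [17. 29. 92.]
staining_dish 0.94 px 394.0 165.0 1791 cap [ 0.562  -0.3625  0.0855] [ 0.5626 -0.3649] ext [0.008 0.092] hsv [42. 16. 93.]
culture_plate 0.56 px 118.0 149.0 907 cap [0.5944 0.3638 0.0156] [0.5948 0.3643] ext [0.088 0.09 ] hsv [  2. 157. 109.]
beaker 0.65 px 113.0 213.0 581 ca
[... 1134 characters left out ...]
5.]
staining_dish 0.71 px 134.0 271.0 2582 cap [ 0.5631 -0.361   0.0861] [ 0.5627 -0.362 ] ext [0.009 0.091] hsv [33. 29. 68.]
culture_plate 0.68 px 403.0 180.0 727 cap [0.5984 0.3639 0.0159] [0.5962 0.3657] ext [0.091 0.092] hsv [  4. 238.  58.]
beaker 0.71 px 362.0 138.0 427 cap [0.4268 0.3506 0.0662] [0.4239 0.3539] ext [0.048 0.052] hsv [81. 22. 75.]
beaker 0.64 px 327.0 153.0 657 cap [0.4485 0.212  0.1051] [0.4456 0.2141] ext [0.033 0.034] hsv [19. 50. 49.]
tally_counter 0.55 px 236.0 196.0 273 cap [ 0.4505 -0.0706  0.0247] [ 0.4473 -0.07  ] ext [0.045 0.043] hsv [50. 16. 53.]
rack 0.57 px 310.0 236.0 5000 cap [0.6473 0.0357 0.0153] [0.6404 0.0492] ext [0.146 0.364] hsv [104.  93.  43.]
```

```bash
python3 - <<'E'
from h import *
for n in("top","scene"):
    f=np.load(n+"0.npz");d=f["d"]
    if n=="top": ctrl.camera(n)
    m=np.zeros((384,512),bool)
    W=world(n,d)
    r=ctrl.silhouettes("rack",n)
    if not r: continue
    P=W[r[0]["pixels"]&(d>0)];P=P[(P[:,2]<.025)]
    rc=cv2.minAreaRect(P[:,:2].astype(np.float32)*1000);print(n,rc)
    c=np.array(rc[0])/1000
    # refine: render model pockets by matching height map
    from scipy.optimize import minimize
    T=P[P[:,2]>.002]
    def cost(x):
        a=x[2];q=T[:,:2]-x[:2];X=q[:,0]*np.cos(a)+q[:,1]*np.sin(a);Y=-q[:,0]*np.sin(a)+q[:,1]*np.cos(a)
        r=np.min([np.hypot(X,Y-y) for y in(-.126,-.042,.042,.126)],0)
        mod=.006+.010/(1+np.exp(-(r-.038)/.0015))
        mod=np.where((abs(X)>.048)|(abs(Y)>.184),0,mod)
        return np.abs(mod-T[:,2]).mean()
    best=min((minimize(cost,[c[0],c[1],a],method="Nelder-Mead",options=dict(initial_simplex=np.array([[c[0],c[1],a],[c[0]+.006,c[1],a],[c[0],c[1]+.006,a],[c[0],c[1],a+.05]]))) for a in(-.1,.1,-.2,.2,.15)),key=lambda s:s.fun)
    x=best.x;print(x,best.fun)
    for y in(-.126,-.042,.042,.126): print((x[0]-np.sin(x[2])*y).round(4),(x[1]+np.cos(x[2])*y).round(4))
E
```

```text
top ((641.739990234375, 48.957977294921875), (102.16866302490234, 371.0968933105469), 9.5651273727417)
[0.64039009 0.0481204  0.16096455] 0.001867757696198807
0.6606 -0.0763
0.6471 0.0067
0.6337 0.0896
0.6202 0.1725
scene ((632.1131591796875, 54.426727294921875), (110.37144470214844, 377.31158447265625), 8.675799369812012)
[0.63930296 0.0499578  0.16005025] 0.001908088613728786
0.6594 -0.0744
0.646 0.0085
0.6326 0.0914
0.6192 0.1743
```

View pics/cropL.png

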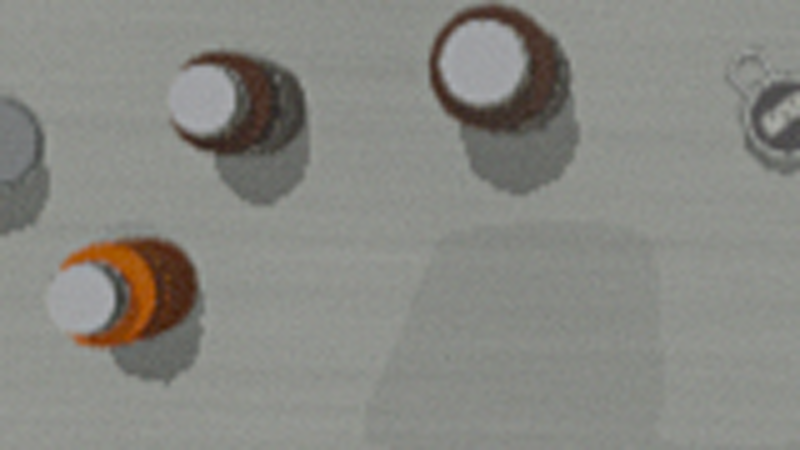

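View pics/cropR.png

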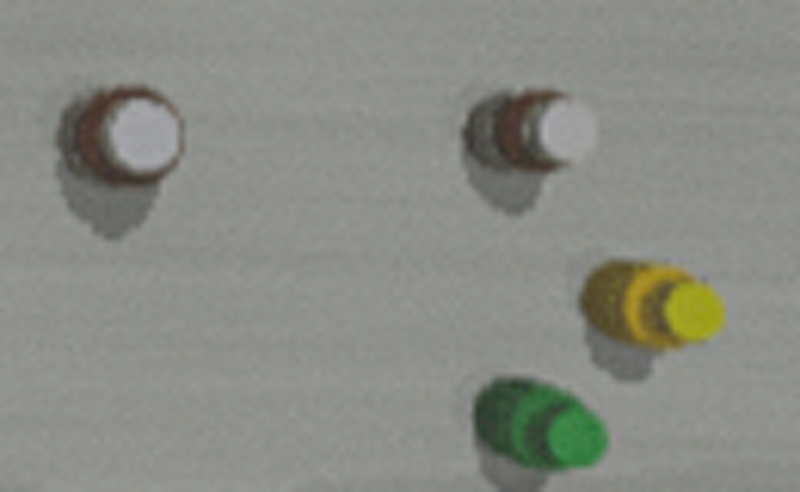

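The crops confirm four brown bottles with white caps, and their cap heights of 71, 87, 105 and 127 mm match bottles 1–4. Orange, yellow and green stay put. The smallest goes in the -y pocket. I turn the tool first so that its x is world +x.

Request:
step_arm:
  commands:
    - [0, -1, 0, 0, 0, 0, 1]
    - [0, -1, 0, 0, 0, 0, 1]
    - [0, -1, 0, 0, 0, 0, 1]
    - [0, -1, 0, 0, 0, 0, 1]
    - [0, -1, 0, 0, 0, 0, 1]
    - [0, -1, 0, 0, 0, 0, 1]
    - [0, -1, 0, 0, 0, 0, 1]
    - [0, -1, 0, 0, 0, 0, 1]
    - [0, -1, 0, 0, 0, 0, 1]
    - [0, -1, 0, 0, 0, 0, 1]

```text
time_s: 1.85
eef_pos: [0.1654, -0.5507, 0.2313]
eef_rot: [0.703, -0.703, 0.08, -0.08]
wrist_force: [0.6, -0.8, 0.3]
opening: 0.997
```

Request:
step_arm:
  commands:
    - [0, -1, 0, 0, 0, 0, 1]
    - [0, -1, 0, 0, 0, 0, 1]
    - [0, -0.25, 0, 0, 0, 0, 1]
    - [0, 0, 0, 0, 0, 0, 1]
    - [0, 0, 0, 0, 0, 0, 1]

```text
time_s: 2.35
eef_pos: [0.1654, -0.5507, 0.2313]
eef_rot: [-0.707, 0.707, 0.001, -0.001]
wrist_force: [-0.4, 0.7, -0.3]
opening: 1.007
```

```bash
cat > g.py <<'E'
import sys
from h import *
from scipy.spatial.transform import Rotation as Ro
o=ctrl.get_obs();q=o["eef_rot"];R=Ro.from_quat([q[1],q[2],q[3],q[0]]).as_matrix()
print("t",round(o["time_s"],2),"pos",o["eef_pos"].round(4),"open",round(o["opening"],3),"F",o["wrist_force"].round(1));print(R.round(3).tolist())
for a in sys.argv[1:]:
    T=np.array(eval(a),float);print(a,"tool shift units",(R.T@(T-o["eef_pos"])/.03).round(2))
E
python3 g.py .4335,-.3695,.2 .427,-.202,.2 .445,.212,.2 .464,.076,.2
```

```text
t 2.35 pos [ 0.1654 -0.5507  0.2313] open 1.007 F [-0.4  0.7 -0.3]
[[1.0, -0.0, -0.002], [0.002, -0.0, 1.0], [-0.0, -1.0, -0.0]]
.4335,-.3695,.2 tool shift units [8.95 1.04 6.02]
.427,-.202,.2 tool shift units [ 8.74  1.04 11.61]
.445,.212,.2 tool shift units [ 9.37  1.04 25.41]
.464,.076,.2 tool shift units [ 9.99  1.04 20.87]
```

Request:
step_arm:
  commands:
    - [0, 0, 0, 0.9, 0.1, 0.6, 1]
    - [0, 0, 0, 0.9, 0.1, 0.6, 1]
    - [0, 0, 0, 0.9, 0.1, 0.6, 1]
    - [0, 0, 0, 0.9, 0.1, 0.6, 1]
    - [0, 0, 0, 0.9, 0.1, 0.6, 1]
    - [0, 0, 0, 0.9, 0.1, 0.6, 1]
    - [0, 0, 0, 0.9, 0.1, 0.6, 1]
    - [0, 0, 0, 0.9, 0.1, 0.6, 1]
    - [0, 0, 0, 0.9, 0.1, 0.6, 1]
    - [0, 0, 0, 0.9, 0.1, 0.6, 1]

```text
time_s: 3.35
eef_pos: [0.4358, -0.3689, 0.2013]
eef_rot: [-0.707, 0.707, 0.001, -0.001]
wrist_force: [-0.2, 0.0, -0.3]
opening: 0.999
```

Request:
step_arm:
  commands:
    - [0, 0, 0, 0, 0, 0, 1]
    - [0, 0, 0, 0, 0, 0, 1]

```text
time_s: 3.55
eef_pos: [0.4351, -0.3692, 0.2011]
eef_rot: [0.707, -0.707, -0.001, 0.002]
wrist_force: [-0.8, 0.8, -0.2]
opening: 1.0
```

```bash
python3 g.py .4335,-.3695,.1 .4335,-.3695,.018
```

```text
t 3.55 pos [ 0.4351 -0.3692  0.2011] open 1.0 F [-0.8  0.8 -0.2]
[[1.0, -0.0, -0.005], [0.005, 0.0, 1.0], [-0.0, -1.0, 0.0]]
.4335,-.3695,.1 tool shift units [-0.05  3.37 -0.01]
.4335,-.3695,.018 tool shift units [-0.05  6.1  -0.01]
```

Request:
step_arm:
  commands:
    - [0, 0, 0, -0.05, 0.8, 0, 1]
    - [0, 0, 0, 0, 0.9, 0, 1]
    - [0, 0, 0, 0, 0.9, 0, 1]
    - [0, 0, 0, 0, 0.9, 0, 1]
    - [0, 0, 0, 0, 0.9, 0, 1]
    - [0, 0, 0, 0, 0.8, 0, 1]
    - [0, 0, 0, 0, 0.6, 0, 1]
    - [0, 0, 0, 0, 0.3, 0, 1]
    - [0, 0, 0, 0, 0, 0, 1]
    - [0, 0, 0, 0, 0, 0, 0.6]

```text
time_s: 4.55
eef_pos: [0.4333, -0.3706, 0.0191]
eef_rot: [-0.707, 0.707, 0.001, -0.001]
wrist_force: [0.2, 0.4, 0.5]
opening: 0.859
```

Request:
step_arm:
  commands:
    - [0, 0, 0, 0, 0, 0, 0]
    - [0, 0, 0, 0, 0, 0, 0]
    - [0, 0, 0, 0, 0, 0, 0]
    - [0, 0, 0, 0, 0, 0, 0]
    - [0, 0, 0, 0, 0, 0, 0]
    - [0, 0, 0, 0, 0, 0, 0]
    - [0, 0, 0, 0, 0, 0, 0]
    - [0, 0, 0, 0, 0, 0, 0]

```text
time_s: 5.35
eef_pos: [0.4338, -0.3704, 0.0195]
eef_rot: [-0.707, 0.708, 0.002, -0.001]
wrist_force: [-0.9, 0.8, 5.5]
opening: 0.38
```

Request:
step_arm:
  commands:
    - [0, 0, 0, 0, -0.4, 0, 0]
    - [0, 0, 0, 0, -0.8, 0, 0]
    - [0, 0, 0, 0, -0.9, 0, 0]
    - [0, 0, 0, 0, -0.9, 0, 0]
    - [0, 0, 0, 0, -0.8, 0, 0]
    - [0, 0, 0, 0, -0.4, 0, 0]

```text
time_s: 5.95
eef_pos: [0.4341, -0.3705, 0.1474]
eef_rot: [-0.706, 0.708, 0.002, -0.001]
wrist_force: [-0.7, -0.1, -0.7]
opening: 0.377
```

```bash
python3 g.py .660,-.0765,.13 .660,-.0765,.0265; python3 - <<'E'
from h import *
im,d=ctrl.camera("scene");cv2.imwrite("pics/lift1.png",cv2.resize(im,(800,600)))
E
```

```text
t 5.95 pos [ 0.4341 -0.3705  0.1474] open 0.377 F [-0.7 -0.1 -0.7]
[[1.0, 0.002, -0.004], [0.004, -0.003, 1.0], [0.002, -1.0, -0.003]]
.660,-.0765,.13 tool shift units [7.57 0.57 9.77]
.660,-.0765,.0265 tool shift units [7.56 4.02 9.78]
```

View pics/lift1.png

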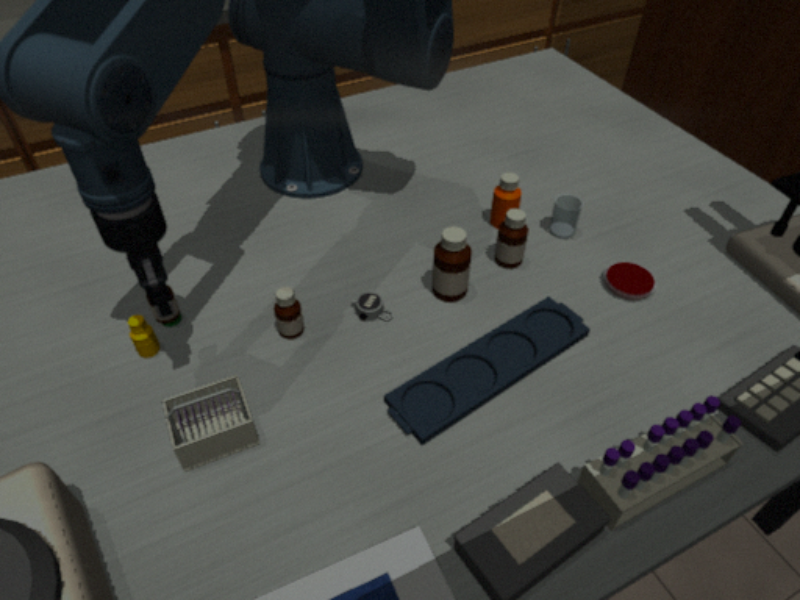

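The scene view shows bottle 1 held at (165,300), yellow still at (143,337), and everything else in place. Now I carry it to pocket 1.

Request:
step_arm:
  commands:
    - [0, 0, 0, 0.5, 0, 0.7, 0]
    - [0, 0, 0, 0.8, 0, 1, 0]
    - [0, 0, 0, 0.8, 0, 1, 0]
    - [0, 0, 0, 0.8, 0, 1, 0]
    - [0, 0, 0, 0.8, 0, 1, 0]
    - [0, 0, 0, 0.8, 0, 1, 0]
    - [0, 0, 0, 0.8, 0, 1, 0]
    - [0, 0, 0, 0.8, 0, 1, 0]
    - [0, 0, 0, 0.8, 0, 1, 0]
    - [0, 0, 0, 0.7, 0, 1, 0]

```text
time_s: 7.0
eef_pos: [0.6604, -0.0762, 0.1429]
eef_rot: [0.707, -0.707, -0.001, 0.002]
wrist_force: [0.2, -0.6, -0.1]
opening: 0.378
```

Request:
step_arm:
  commands:
    - [0, 0, 0, 0, 0, 0.1, 0]
    - [0, 0, 0, 0, 0, 0, 0]
    - [0, 0, 0, 0, 0, 0, 0]

```text
time_s: 7.3
eef_pos: [0.6592, -0.0754, 0.1433]
eef_rot: [0.707, -0.707, -0.001, 0.002]
wrist_force: [0.3, 0.1, -0.6]
opening: 0.376
```

```bash
python3 g.py .660,-.0765,.0275
```

```text
t 7.3 pos [ 0.6592 -0.0754  0.1433] open 0.376 F [ 0.3  0.1 -0.6]
[[1.0, -0.002, -0.003], [0.003, 0.0, 1.0], [-0.002, -1.0, 0.0]]
.660,-.0765,.0275 tool shift units [ 0.03  3.86 -0.04]
```

Next I lower it into the pocket.

Request:
step_arm:
  commands:
    - [0, 0, 0, 0, 0.5, 0, 0]
    - [0, 0, 0, 0, 0.9, 0, 0]
    - [0, 0, 0, 0, 0.9, 0, 0]
    - [0, 0, 0, 0, 0.7, 0, 0]
    - [0, 0, 0, 0, 0.4, 0, 0]
    - [0, 0, 0, 0, 0.2, 0, 0]
    - [0, 0, 0, 0, 0.2, 0, 0]
    - [0, 0, 0, 0, 0, 0, 0]
    - [0, 0, 0, 0, 0, 0, 0]

```text
time_s: 8.2
eef_pos: [0.6608, -0.0751, 0.0312]
eef_rot: [-0.707, 0.707, 0.002, -0.001]
wrist_force: [0.9, -0.0, -0.3]
opening: 0.376
```

Request:
step_arm:
  commands:
    - [0, 0, 0, 0, 0.1, 0, 0]
    - [0, 0, 0, 0, 0.05, 0, 0]
    - [0, 0, 0, 0, 0, 0, 0]

```text
time_s: 8.5
eef_pos: [0.6601, -0.0747, 0.0258]
eef_rot: [0.707, -0.707, -0.001, 0.001]
wrist_force: [0.6, -0.0, 0.4]
opening: 0.377
```

Request:
step_arm:
  commands:
    - [0, 0, 0, 0, 0.05, 0, 0]
    - [0, 0, 0, 0, 0, 0, 0]

```text
time_s: 8.7
eef_pos: [0.6603, -0.0748, 0.0255]
eef_rot: [-0.707, 0.707, 0.001, -0.001]
wrist_force: [-3.6, 0.7, 7.3]
opening: 0.381
```

Contact (7 N), so I release gently and then rise.

Request:
step_arm:
  commands:
    - [0, 0, 0, 0, 0, 0, 0.5]
    - [0, 0, 0, 0, 0, 0, 0.6]
    - [0, 0, 0, 0, 0, 0, 0.7]
    - [0, 0, 0, 0, 0, 0, 0.8]
    - [0, 0, 0, 0, -0.4, 0, 0.8]
    - [0, 0, 0, 0, -0.9, 0, 0.8]
    - [0, 0, 0, 0, -1, 0, 0.8]
    - [0, 0, 0, 0, -1, 0, 1]
    - [0, 0, 0, 0, -1, 0, 1]
    - [0, 0, 0, 0, -1, 0, 1]

```text
time_s: 9.7
eef_pos: [0.6602, -0.0748, 0.1856]
eef_rot: [-0.707, 0.707, 0.002, -0.001]
wrist_force: [1.4, -0.4, -0.9]
opening: 1.002
```

```bash
python3 g.py .427,-.2025,.17 .427,-.2025,.026
```

```text
t 9.7 pos [ 0.6602 -0.0748  0.1856] open 1.002 F [ 1.4 -0.4 -0.9]
[[1.0, 0.001, -0.004], [0.004, -0.0, 1.0], [0.001, -1.0, -0.0]]
.427,-.2025,.17 tool shift units [-7.79  0.51 -4.23]
.427,-.2025,.026 tool shift units [-7.79  5.31 -4.23]
```

Request:
step_arm:
  commands:
    - [0, 0, 0, -0.5, 0, -0.3, 1]
    - [0, 0, 0, -0.9, 0, -0.5, 1]
    - [0, 0, 0, -0.9, 0, -0.5, 1]
    - [0, 0, 0, -0.9, 0, -0.5, 1]
    - [0, 0, 0, -0.9, 0, -0.5, 1]
    - [0, 0, 0, -0.9, 0, -0.5, 1]
    - [0, 0, 0, -0.9, 0, -0.5, 1]
    - [0, 0, 0, -0.9, 0, -0.5, 1]
    - [0, 0, 0, -0.9, 0, -0.4, 1]
    - [0, 0, 0, -0.1, 0, 0, 1]

```text
time_s: 10.7
eef_pos: [0.4247, -0.2027, 0.184]
eef_rot: [-0.707, 0.707, 0.0, -0.0]
wrist_force: [0.4, -0.1, -0.2]
opening: 0.998
```

Request:
step_arm:
  commands:
    - [0, 0, 0, 0, 0, 0, 1]

```text
time_s: 10.8
eef_pos: [0.4266, -0.2021, 0.1842]
eef_rot: [-0.707, 0.707, 0.001, -0.0]
wrist_force: [0.2, 0.4, -0.1]
opening: 0.998
```

```bash
python3 g.py .427,-.2025,.026
```

```text
t 10.8 pos [ 0.4266 -0.2021  0.1842] open 0.998 F [ 0.2  0.4 -0.1]
[[1.0, 0.001, -0.002], [0.002, -0.001, 1.0], [0.001, -1.0, -0.001]]
.427,-.2025,.026 tool shift units [ 0.01  5.27 -0.01]
```

Request:
step_arm:
  commands:
    - [0, 0, 0, 0, 0.5, 0, 1]
    - [0, 0, 0, 0, 0.9, 0, 1]
    - [0, 0, 0, 0, 0.9, 0, 1]
    - [0, 0, 0, 0, 0.9, 0, 1]
    - [0, 0, 0, 0, 0.9, 0, 1]
    - [0, 0, 0, 0, 0.7, 0, 1]
    - [0, 0, 0, 0, 0.4, 0, 1]
    - [0, 0, 0, 0, 0.1, 0, 1]
    - [0, 0, 0, 0, 0, 0, 1]
    - [0, 0, 0, 0, 0, 0, 0.6]

```text
time_s: 11.8
eef_pos: [0.4276, -0.2022, 0.0253]
eef_rot: [-0.707, 0.708, 0.002, -0.001]
wrist_force: [-0.5, 0.3, 0.3]
opening: 0.86
```

Request:
step_arm:
  commands:
    - [0, 0, 0, 0, 0, 0, 0]
    - [0, 0, 0, 0, 0, 0, 0]
    - [0, 0, 0, 0, 0, 0, 0]
    - [0, 0, 0, 0, 0, 0, 0]
    - [0, 0, 0, 0, 0, 0, 0]
    - [0, 0, 0, 0, 0, 0, 0]
    - [0, 0, 0, 0, 0, 0, 0]

```text
time_s: 12.5
eef_pos: [0.4272, -0.2022, 0.0253]
eef_rot: [-0.707, 0.707, 0.002, -0.001]
wrist_force: [-1.6, 1.9, 6.0]
opening: 0.476
```

Request:
step_arm:
  commands:
    - [0, 0, 0, 0, -0.4, 0, 0]
    - [0, 0, 0, 0, -0.8, 0, 0]
    - [0, 0, 0, 0, -0.9, 0, 0]
    - [0, 0, 0, 0, -0.9, 0, 0]
    - [0, 0, 0, 0, -0.8, 0, 0]
    - [0, 0, 0, 0, -0.4, 0, 0]

```text
time_s: 13.1
eef_pos: [0.4275, -0.2025, 0.1532]
eef_rot: [-0.706, 0.708, 0.002, -0.0]
wrist_force: [0.8, -0.5, -0.9]
opening: 0.468
```

```bash
python3 g.py .6465,.007,.15 
```

```text
t 13.1 pos [ 0.4275 -0.2025  0.1532] open 0.468 F [ 0.8 -0.5 -0.9]
[[1.0, 0.003, -0.004], [0.004, -0.003, 1.0], [0.003, -1.0, -0.003]]
.6465,.007,.15 tool shift units [7.33 0.11 6.95]
```

Request:
step_arm:
  commands:
    - [0, 0, 0, 0.4, 0, 0.4, 0]
    - [0, 0, 0, 0.8, 0, 0.8, 0]
    - [0, 0, 0, 0.8, 0, 0.8, 0]
    - [0, 0, 0, 0.8, 0, 0.8, 0]
    - [0, 0, 0, 0.8, 0, 0.8, 0]
    - [0, 0, 0, 0.8, 0, 0.8, 0]
    - [0, 0, 0, 0.8, 0, 0.8, 0]
    - [0, 0, 0, 0.8, 0, 0.7, 0]
    - [0, 0, 0, 0.8, 0, 0.7, 0]
    - [0, 0, 0, 0.5, 0, 0.4, 0]

```text
time_s: 14.1
eef_pos: [0.6456, 0.011, 0.1498]
eef_rot: [0.707, -0.707, -0.002, 0.002]
wrist_force: [0.3, -0.6, -1.1]
opening: 0.47
```

Request:
step_arm:
  commands:
    - [0, 0, 0, 0, 0, 0, 0]
    - [0, 0, 0, 0, 0, 0, 0]

```text
time_s: 14.3
eef_pos: [0.644, 0.0092, 0.1495]
eef_rot: [-0.707, 0.707, 0.001, -0.002]
wrist_force: [-1.0, -1.3, -1.7]
opening: 0.473
```

```bash
python3 g.py .6465,.007,.033
```

```text
t 14.3 pos [0.644  0.0092 0.1495] open 0.473 F [-1.  -1.3 -1.7]
[[1.0, -0.002, -0.005], [0.005, -0.0, 1.0], [-0.002, -1.0, -0.0]]
.6465,.007,.033 tool shift units [ 0.09  3.88 -0.07]
```

Request:
step_arm:
  commands:
    - [0, 0, 0, 0.1, 0.5, -0.05, 0]
    - [0, 0, 0, 0, 0.9, 0, 0]
    - [0, 0, 0, 0, 0.9, 0, 0]
    - [0, 0, 0, 0, 0.7, 0, 0]
    - [0, 0, 0, 0, 0.4, 0, 0]
    - [0, 0, 0, 0, 0.3, 0, 0]
    - [0, 0, 0, 0, 0.1, 0, 0]
    - [0, 0, 0, 0, 0, 0, 0]
    - [0, 0, 0, 0, 0, 0, 0]

```text
time_s: 15.2
eef_pos: [0.6486, 0.0075, 0.0374]
eef_rot: [-0.707, 0.707, 0.002, -0.001]
wrist_force: [-0.6, 0.8, -1.2]
opening: 0.475
```

Request:
step_arm:
  commands:
    - [0, 0, 0, 0, 0.1, 0, 0]
    - [0, 0, 0, 0, 0.05, 0, 0]
    - [0, 0, 0, 0, 0, 0, 0]

```text
time_s: 15.5
eef_pos: [0.6477, 0.0077, 0.0318]
eef_rot: [0.707, -0.707, -0.001, 0.001]
wrist_force: [0.1, 0.7, -1.5]
opening: 0.47
```

Request:
step_arm:
  commands:
    - [0, 0, 0, 0, 0.05, 0, 0]
    - [0, 0, 0, 0, 0, 0, 0]

```text
time_s: 15.7
eef_pos: [0.648, 0.0077, 0.0314]
eef_rot: [-0.707, 0.707, 0.001, -0.001]
wrist_force: [-3.6, 0.3, 6.5]
opening: 0.474
```

Request:
step_arm:
  commands:
    - [0, 0, 0, 0, 0, 0, 0.6]
    - [0, 0, 0, 0, 0, 0, 0.7]
    - [0, 0, 0, 0, 0, 0, 0.8]
    - [0, 0, 0, 0, 0, 0, 0.9]
    - [0, 0, 0, 0, -0.4, 0, 0.9]
    - [0, 0, 0, 0, -0.9, 0, 0.9]
    - [0, 0, 0, 0, -1, 0, 0.9]
    - [0, 0, 0, 0, -1, 0, 1]
    - [0, 0, 0, 0, -1, 0, 1]
    - [0, 0, 0, 0, -1, 0, 1]

```text
time_s: 16.7
eef_pos: [0.6478, 0.0076, 0.1916]
eef_rot: [-0.707, 0.707, 0.002, -0.001]
wrist_force: [-0.8, 0.1, -0.6]
opening: 0.997
```

```bash
python3 g.py .4455,.212,.195;  python3 - <<'E'
from h import *
im,d=ctrl.camera("scene");cv2.imwrite("pics/p2.png",cv2.resize(im,(800,600)))
E
```

```text
t 16.7 pos [0.6478 0.0076 0.1916] open 0.997 F [-0.8  0.1 -0.6]
[[1.0, 0.001, -0.004], [0.004, -0.0, 1.0], [0.001, -1.0, -0.0]]
.4455,.212,.195 tool shift units [-6.72 -0.12  6.84]
```

View pics/p2.png

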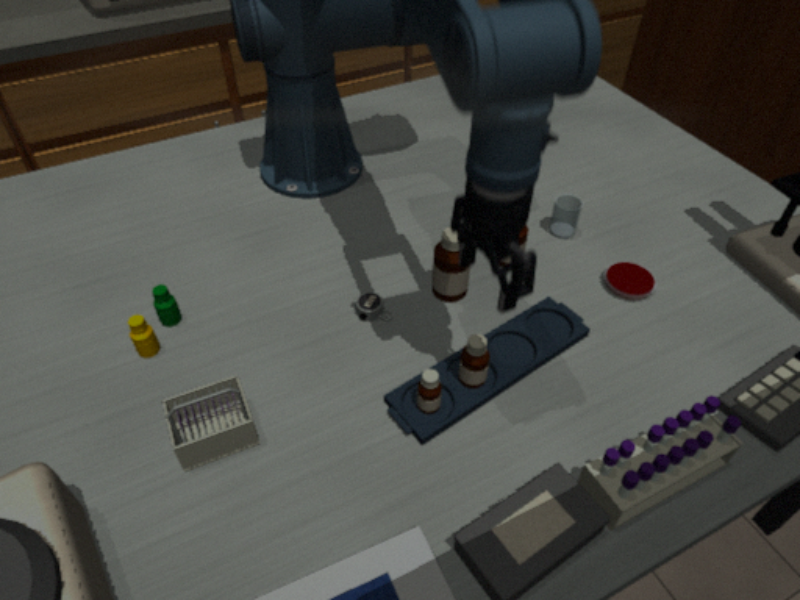

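Bottles 1 (430,390) and 2 (475,360) stand upright in their pockets. Bottle 3 is next, at world (0.4455, 0.212).

Request:
step_arm:
  commands:
    - [0, 0, 0, -0.4, 0, 0.4, 1]
    - [0, 0, 0, -0.7, 0, 0.7, 1]
    - [0, 0, 0, -0.7, 0, 0.7, 1]
    - [0, 0, 0, -0.7, 0, 0.8, 1]
    - [0, 0, 0, -0.8, 0, 0.8, 1]
    - [0, 0, 0, -0.8, 0, 0.8, 1]
    - [0, 0, 0, -0.8, 0, 0.8, 1]
    - [0, 0, 0, -0.8, 0, 0.8, 1]
    - [0, 0, 0, -0.7, 0, 0.7, 1]
    - [0, 0, 0, -0.3, 0, 0.3, 1]

```text
time_s: 17.75
eef_pos: [0.4444, 0.2124, 0.19]
eef_rot: [0.707, -0.707, -0.002, 0.002]
wrist_force: [-0.2, -0.8, -0.3]
opening: 0.997
```

Request:
step_arm:
  commands:
    - [0, 0, 0, 0, 0, 0, 1]
    - [0, 0, 0, 0, 0, 0, 1]

```text
time_s: 17.95
eef_pos: [0.4468, 0.2105, 0.1898]
eef_rot: [-0.707, 0.707, 0.002, -0.001]
wrist_force: [0.6, -0.8, -0.2]
opening: 0.998
```

```bash
python3 g.py .4455,.212,.041
```

```text
t 17.95 pos [0.4468 0.2105 0.1898] open 0.998 F [ 0.6 -0.8 -0.2]
[[1.0, 0.001, -0.004], [0.004, -0.0, 1.0], [0.001, -1.0, -0.0]]
.4455,.212,.041 tool shift units [-0.05  4.96  0.05]
```

Request:
step_arm:
  commands:
    - [0, 0, 0, -0.05, 0.5, 0.05, 1]
    - [0, 0, 0, 0, 0.9, 0, 1]
    - [0, 0, 0, 0, 0.9, 0, 1]
    - [0, 0, 0, 0, 0.9, 0, 1]
    - [0, 0, 0, 0, 0.8, 0, 1]
    - [0, 0, 0, 0, 0.6, 0, 1]
    - [0, 0, 0, 0, 0.3, 0, 1]
    - [0, 0, 0, 0, 0.1, 0, 1]
    - [0, 0, 0, 0, 0, 0, 1]
    - [0, 0, 0, 0, 0, 0, 0.7]

```text
time_s: 18.95
eef_pos: [0.4456, 0.2124, 0.0402]
eef_rot: [0.707, -0.707, -0.002, 0.001]
wrist_force: [-0.1, 0.5, 0.6]
opening: 0.859
```

Request:
step_arm:
  commands:
    - [0, 0, 0, 0, 0, 0, 0]
    - [0, 0, 0, 0, 0, 0, 0]
    - [0, 0, 0, 0, 0, 0, 0]
    - [0, 0, 0, 0, 0, 0, 0]
    - [0, 0, 0, 0, 0, 0, 0]
    - [0, 0, 0, 0, 0, 0, 0]

```text
time_s: 19.55
eef_pos: [0.4452, 0.2125, 0.0405]
eef_rot: [0.707, -0.707, -0.002, 0.001]
wrist_force: [-2.0, -0.8, 5.5]
opening: 0.592
```

Request:
step_arm:
  commands:
    - [0, 0, 0, 0, -0.4, 0, 0]
    - [0, 0, 0, 0, -0.8, 0, 0]
    - [0, 0, 0, 0, -0.9, 0, 0]
    - [0, 0, 0, 0, -0.9, 0, 0]
    - [0, 0, 0, 0, -0.8, 0, 0]
    - [0, 0, 0, 0, -0.4, 0, 0]

```text
time_s: 20.15
eef_pos: [0.4456, 0.2128, 0.1684]
eef_rot: [0.707, -0.707, -0.003, -0.0]
wrist_force: [0.9, 0.9, -2.4]
opening: 0.586
```

```bash
python3 g.py .633,.090,.165
```

```text
t 20.15 pos [0.4456 0.2128 0.1684] open 0.586 F [ 0.9  0.9 -2.4]
[[1.0, 0.004, -0.004], [0.004, 0.001, 1.0], [0.004, -1.0, 0.001]]
.633,.090,.165 tool shift units [ 6.23  0.14 -4.12]
```

Request:
step_arm:
  commands:
    - [0, 0, 0, 0.4, 0, -0.2, 0]
    - [0, 0, 0, 0.7, 0, -0.5, 0]
    - [0, 0, 0, 0.7, 0, -0.5, 0]
    - [0, 0, 0, 0.8, 0, -0.5, 0]
    - [0, 0, 0, 0.8, 0, -0.5, 0]
    - [0, 0, 0, 0.8, 0, -0.5, 0]
    - [0, 0, 0, 0.8, 0, -0.5, 0]
    - [0, 0, 0, 0.7, 0, -0.5, 0]
    - [0, 0, 0, 0.4, 0, -0.3, 0]
    - [0, 0, 0, 0.1, 0, -0.1, 0]

```text
time_s: 21.15
eef_pos: [0.6315, 0.0886, 0.1637]
eef_rot: [-0.707, 0.707, 0.0, -0.001]
wrist_force: [-0.4, 0.0, -2.3]
opening: 0.59
```

Request:
step_arm:
  commands:
    - [0, 0, 0, 0, 0, 0, 0]
    - [0, 0, 0, 0, 0, 0, 0]

```text
time_s: 21.35
eef_pos: [0.63, 0.0907, 0.1648]
eef_rot: [0.707, -0.707, -0.001, 0.002]
wrist_force: [0.5, -0.1, -2.5]
opening: 0.592
```

```bash
python3 g.py .633,.090,.048
```

```text
t 21.35 pos [0.63   0.0907 0.1648] open 0.592 F [ 0.5 -0.1 -2.5]
[[1.0, -0.001, -0.004], [0.004, 0.0, 1.0], [-0.001, -1.0, 0.0]]
.633,.090,.048 tool shift units [ 0.11  3.89 -0.02]
```

Request:
step_arm:
  commands:
    - [0, 0, 0, 0.05, 0.5, 0, 0]
    - [0, 0, 0, 0, 0.9, 0, 0]
    - [0, 0, 0, 0, 0.9, 0, 0]
    - [0, 0, 0, 0, 0.7, 0, 0]
    - [0, 0, 0, 0, 0.4, 0, 0]
    - [0, 0, 0, 0, 0.3, 0, 0]
    - [0, 0, 0, 0, 0.1, 0, 0]
    - [0, 0, 0, 0, 0, 0, 0]
    - [0, 0, 0, 0, 0, 0, 0]

```text
time_s: 22.25
eef_pos: [0.6333, 0.0901, 0.0524]
eef_rot: [-0.707, 0.707, 0.002, -0.001]
wrist_force: [0.4, -0.1, -1.0]
opening: 0.593
```

Request:
step_arm:
  commands:
    - [0, 0, 0, 0, 0.05, 0, 0]
    - [0, 0, 0, 0, 0, 0, 0]

```text
time_s: 22.45
eef_pos: [0.6328, 0.09, 0.0504]
eef_rot: [-0.707, 0.707, 0.002, -0.001]
wrist_force: [0.4, 0.2, -2.4]
opening: 0.585
```

Request:
step_arm:
  commands:
    - [0, 0, 0, 0, 0.1, 0, 0]
    - [0, 0, 0, 0, 0, 0, 0]

```text
time_s: 22.65
eef_pos: [0.6325, 0.0901, 0.0466]
eef_rot: [-0.707, 0.707, 0.001, -0.001]
wrist_force: [-0.4, 0.2, -1.3]
opening: 0.59
```

Request:
step_arm:
  commands:
    - [0, 0, 0, 0, 0.05, 0, 0]
    - [0, 0, 0, 0, 0, 0, 0]

```text
time_s: 22.85
eef_pos: [0.6326, 0.0901, 0.0465]
eef_rot: [-0.707, 0.707, 0.001, -0.001]
wrist_force: [-4.0, -0.9, 6.2]
opening: 0.591
```

Request:
step_arm:
  commands:
    - [0, 0, 0, 0, 0, 0, 0.7]
    - [0, 0, 0, 0, 0, 0, 0.8]
    - [0, 0, 0, 0, 0, 0, 0.9]
    - [0, 0, 0, 0, 0, 0, 1]
    - [0, 0, 0, 0, -0.4, 0, 1]
    - [0, 0, 0, 0, -0.9, 0, 1]
    - [0, 0, 0, 0, -1, 0, 1]
    - [0, 0, 0, 0, -1, 0, 1]
    - [0, 0, 0, 0, -1, 0, 1]
    - [0, 0, 0, 0, -0.8, 0, 1]

```text
time_s: 23.85
eef_pos: [0.6331, 0.0901, 0.2015]
eef_rot: [-0.707, 0.707, 0.002, -0.0]
wrist_force: [0.7, -0.7, 0.1]
opening: 1.001
```

```bash
python3 g.py .465,.076,.2;  python3 - <<'E'
from h import *
im,d=ctrl.camera("scene");cv2.imwrite("pics/p3.png",cv2.resize(im,(800,600)))
W=world("scene",d)
for r in ctrl.silhouettes("bottle_1","scene"):
    P=W[r["pixels"]&(d>0)];z=np.percentile(P[:,2],97);c=P[P[:,2]>z-.008];print(round(r["p"],2),z.round(3),((c.max(0)+c.min(0))/2).round(4))
E
```

```text
t 23.85 pos [0.6331 0.0901 0.2015] open 1.001 F [ 0.7 -0.7  0.1]
[[1.0, 0.003, -0.004], [0.004, -0.0, 1.0], [0.003, -1.0, -0.0]]
.465,.076,.2 tool shift units [-5.61  0.04 -0.45]
0.88 0.113 [0.6343 0.0902 0.1095]
0.83 0.128 [0.4663 0.0763 0.1255]
0.82 0.073 [ 0.3171 -0.3706  0.0698]
0.78 0.078 [0.4482 0.1667 0.1694]
0.75 0.073 [ 0.3665 -0.4163  0.0696]
0.73 0.079 [ 0.6611 -0.0747  0.0758]
0.57 0.095 [0.6486 0.0075 0.0916]
```

View pics/p3.png

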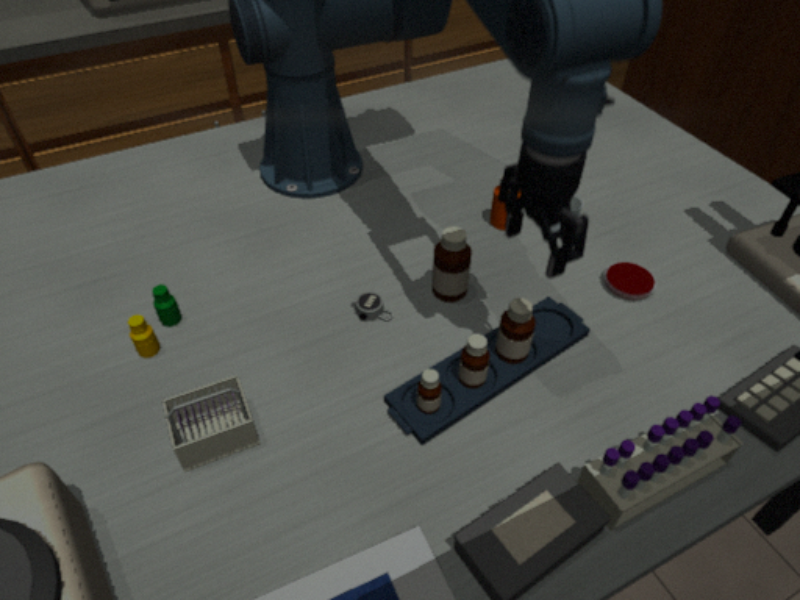

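Bottles 1–3 stand in order at (430,390), (475,360) and (517,330). Bottle 4 at (452,265) remains.

Request:
step_arm:
  commands:
    - [0, 0, 0, -0.4, 0, 0, 1]
    - [0, 0, 0, -0.8, 0, -0.1, 1]
    - [0, 0, 0, -0.8, 0, -0.1, 1]
    - [0, 0, 0, -0.8, 0, -0.1, 1]
    - [0, 0, 0, -0.8, 0, -0.1, 1]
    - [0, 0, 0, -0.8, 0, 0, 1]
    - [0, 0, 0, -0.8, 0, 0, 1]
    - [0, 0, 0, -0.4, 0, 0, 1]
    - [0, 0, 0, 0, 0, 0, 1]
    - [0, 0, 0, 0, 0, 0, 1]

```text
time_s: 24.95
eef_pos: [0.4653, 0.0774, 0.1985]
eef_rot: [-0.707, 0.707, 0.002, -0.001]
wrist_force: [-0.5, 0.2, -0.9]
opening: 0.999
```

```bash
python3 g.py .465,.076,.060
```

```text
t 24.95 pos [0.4653 0.0774 0.1985] open 0.999 F [-0.5  0.2 -0.9]
[[1.0, 0.001, -0.004], [0.004, -0.0, 1.0], [0.001, -1.0, -0.0]]
.465,.076,.060 tool shift units [-0.01  4.62 -0.05]
```

Request:
step_arm:
  commands:
    - [0, 0, 0, 0, 0.4, -0.05, 1]
    - [0, 0, 0, 0, 0.8, 0, 1]
    - [0, 0, 0, 0, 0.9, 0, 1]
    - [0, 0, 0, 0, 0.9, 0, 1]
    - [0, 0, 0, 0, 0.8, 0, 1]
    - [0, 0, 0, 0, 0.5, 0, 1]
    - [0, 0, 0, 0, 0.2, 0, 1]
    - [0, 0, 0, 0, 0.1, 0, 1]
    - [0, 0, 0, 0, 0, 0, 1]
    - [0, 0, 0, 0, 0, 0, 0.8]

```text
time_s: 25.95
eef_pos: [0.4653, 0.0759, 0.0609]
eef_rot: [-0.707, 0.707, 0.002, -0.001]
wrist_force: [-0.1, -0.2, 0.9]
opening: 0.857
```

Request:
step_arm:
  commands:
    - [0, 0, 0, 0, 0, 0, 0]
    - [0, 0, 0, 0, 0, 0, 0]
    - [0, 0, 0, 0, 0, 0, 0]
    - [0, 0, 0, 0, 0, 0, 0]
    - [0, 0, 0, 0, 0, 0, 0]

```text
time_s: 26.45
eef_pos: [0.4652, 0.0759, 0.0617]
eef_rot: [-0.707, 0.707, 0.002, -0.001]
wrist_force: [-3.3, -0.5, 6.6]
opening: 0.71
```

Request:
step_arm:
  commands:
    - [0, 0, 0, 0, -0.4, 0, 0]
    - [0, 0, 0, 0, -0.8, 0, 0]
    - [0, 0, 0, 0, -0.9, 0, 0]
    - [0, 0, 0, 0, -0.9, 0, 0]
    - [0, 0, 0, 0, -0.8, 0, 0]
    - [0, 0, 0, 0, -0.4, 0, 0]

```text
time_s: 27.05
eef_pos: [0.4658, 0.0759, 0.1894]
eef_rot: [-0.707, 0.707, 0.003, 0.0]
wrist_force: [1.3, -0.1, -1.9]
opening: 0.712
```

```bash
python3 g.py .46,.173,.188 .6195,.173,.188
```

```text
t 27.05 pos [0.4658 0.0759 0.1894] open 0.712 F [ 1.3 -0.1 -1.9]
[[1.0, 0.005, -0.004], [0.004, -0.0, 1.0], [0.005, -1.0, -0.0]]
.46,.173,.188 tool shift units [-0.18  0.05  3.24]
.6195,.173,.188 tool shift units [5.14 0.07 3.22]
```

Request:
step_arm:
  commands:
    - [0, 0, 0, 0, 0, 0.5, 0]
    - [0, 0, 0, 0.3, 0, 0.8, 0]
    - [0, 0, 0, 0.7, 0, 0.8, 0]
    - [0, 0, 0, 0.8, 0, 0.5, 0]
    - [0, 0, 0, 0.8, 0, 0.4, 0]
    - [0, 0, 0, 0.8, 0, 0.2, 0]
    - [0, 0, 0, 0.8, 0, 0, 0]
    - [0, 0, 0, 0.7, 0, 0, 0]
    - [0, 0, 0, 0.3, 0, 0, 0]
    - [0, 0, 0, 0, 0, 0, 0]

```text
time_s: 28.05
eef_pos: [0.6204, 0.1723, 0.1857]
eef_rot: [-0.707, 0.707, 0.001, -0.002]
wrist_force: [-0.8, 1.1, -2.0]
opening: 0.709
```

Request:
step_arm:
  commands:
    - [0, 0, 0, 0, 0, 0, 0]
    - [0, 0, 0, 0, 0, 0, 0]

```text
time_s: 28.25
eef_pos: [0.6191, 0.1726, 0.1862]
eef_rot: [-0.707, 0.707, 0.001, -0.002]
wrist_force: [0.6, -0.3, -1.6]
opening: 0.711
```

```bash
python3 g.py .6195,.1735,.0677
```

```text
t 28.25 pos [0.6191 0.1726 0.1862] open 0.711 F [ 0.6 -0.3 -1.6]
[[1.0, -0.001, -0.004], [0.004, -0.0, 1.0], [-0.001, -1.0, -0.0]]
.6195,.1735,.0677 tool shift units [0.02 3.95 0.03]
```

Request:
step_arm:
  commands:
    - [0, 0, 0, 0, 0.5, 0, 0]
    - [0, 0, 0, 0, 0.9, 0, 0]
    - [0, 0, 0, 0, 0.9, 0, 0]
    - [0, 0, 0, 0, 0.7, 0, 0]
    - [0, 0, 0, 0, 0.4, 0, 0]
    - [0, 0, 0, 0, 0.3, 0, 0]
    - [0, 0, 0, 0, 0.1, 0, 0]
    - [0, 0, 0, 0, 0, 0, 0]
    - [0, 0, 0, 0, 0, 0, 0]

```text
time_s: 29.15
eef_pos: [0.621, 0.1726, 0.0734]
eef_rot: [0.707, -0.707, -0.002, 0.001]
wrist_force: [-0.3, -0.7, -2.2]
opening: 0.709
```

Request:
step_arm:
  commands:
    - [0, 0, 0, 0, 0.1, 0, 0]
    - [0, 0, 0, 0, 0, 0, 0]

```text
time_s: 29.35
eef_pos: [0.6203, 0.1726, 0.0696]
eef_rot: [0.707, -0.707, -0.002, 0.001]
wrist_force: [0.1, -0.2, -2.0]
opening: 0.707
```

Request:
step_arm:
  commands:
    - [0, 0, 0, 0, 0.05, 0, 0]
    - [0, 0, 0, 0, 0, 0, 0]

```text
time_s: 29.55
eef_pos: [0.6203, 0.1726, 0.0679]
eef_rot: [0.707, -0.707, -0.001, 0.001]
wrist_force: [0.1, -1.0, -2.3]
opening: 0.706
```

Request:
step_arm:
  commands:
    - [0, 0, 0, 0, 0.05, 0, 0]
    - [0, 0, 0, 0, 0, 0, 0]

```text
time_s: 29.75
eef_pos: [0.6204, 0.1727, 0.0678]
eef_rot: [0.707, -0.707, -0.002, 0.001]
wrist_force: [-3.1, -0.3, 7.5]
opening: 0.709
```

Request:
step_arm:
  commands:
    - [0, 0, 0, 0, 0, 0, 0.8]
    - [0, 0, 0, 0, 0, 0, 0.9]
    - [0, 0, 0, 0, 0, 0, 1]
    - [0, 0, 0, 0, 0, 0, 1]
    - [0, 0, 0, 0, -0.4, 0, 1]
    - [0, 0, 0, 0, -0.9, 0, 1]
    - [0, 0, 0, 0, -1, 0, 1]
    - [0, 0, 0, 0, -1, 0, 1]
    - [0, 0, 0, 0, -1, 0, 1]
    - [0, 0, 0, 0, -0.8, 0, 1]

```text
time_s: 30.75
eef_pos: [0.6208, 0.1726, 0.2226]
eef_rot: [0.707, -0.707, -0.002, 0.0]
wrist_force: [0.7, 0.2, 0.1]
opening: 0.999
```

Request:
step_arm:
  commands:
    - [0, 0, 0, -0.5, 0, 0, 1]
    - [0, 0, 0, -1, 0, 0, 1]
    - [0, 0, 0, -1, 0, 0, 1]
    - [0, 0, 0, -1, 0, 0, 1]
    - [0, 0, 0, -1, 0, 0, 1]
    - [0, 0, 0, -1, 0, 0, 1]
    - [0, 0, 0, -0.5, 0, 0, 1]
    - [0, 0, 0, 0, 0, 0, 1]
    - [0, 0, 0, 0, 0, 0, 1]

```text
time_s: 31.65
eef_pos: [0.4409, 0.1719, 0.2204]
eef_rot: [0.707, -0.707, -0.002, 0.001]
wrist_force: [-0.6, 0.2, 0.1]
opening: 0.999
```

```bash
python3 g.py;  python3 - <<'E'
from h import *
for n in ("top","scene"):
    im,d=ctrl.camera(n);cv2.imwrite(f"pics/end_{n}.png",cv2.resize(im,(800,600)));W=world(n,d)
    for t in("bottle_1","staining_dish","culture_plate","beaker","tally_counter"):
      for r in ctrl.silhouettes(t,n):
        P=W[r["pixels"]&(d>0)]
        if len(P)<15: continue
        z=np.percentile(P[:,2],97);c=P[P[:,2]>z-.008];print(t,round(r["p"],2),z.round(3),((c.max(0)+c.min(0))/2).round(4))
E
```

```text
t 31.65 pos [0.4409 0.1719 0.2204] open 0.999 F [-0.6  0.2  0.1]
[[1.0, 0.002, -0.004], [0.004, 0.0, 1.0], [0.002, -1.0, 0.0]]
bottle_1 0.87 0.135 [0.6178 0.1725 0.1325]
bottle_1 0.78 0.095 [0.6475 0.0081 0.0921]
bottle_1 0.74 0.073 [ 0.3144 -0.3722  0.0704]
bottle_1 0.58 0.373 [0.3778 0.1038 0.5139]
bottle_1 0.57 0.113 [0.6326 0.0903 0.1101]
bottle_1 0.53 0.079 [ 0.6605 -0.0749  0.0754]
staining_dish 0.65 0.085 [ 0.5624 -0.3631  0.0833]
culture_plate 0.8 0.019 [0.5641 0.2677 0.2821]
culture_plate 0.29 0.027 [ 0.4469 -0.0698  0.0246]
tally_counter 0.81 0.027 [ 0.447  -0.0698  0.0246]
tally_counter 0.17 0.095 [0.6475 0.0081 0.0921]
bottle_1 0.93 0.072 [ 0.3647 -0.4171  0.0693]
bottle_1 0.88 0.079 [ 0.6621 -0.0751  0.0754]
bottle_1 0.87 0.135 [0.6208 0.1721 0.1317]
bottle_1 0.81 0.073 [ 0.3166 -0.3702  0.0702]
bottle_1 0.78 0.107 [0.3506 0.2668 0.1038]
bottle_1 0.7 0.112 [0.6334 0.0918 0.1099]
bottle_1 0.63 0.094 [0.6498 0.0071 0.0919]
staining_dish 0.78 0.085 [ 0.5633 -0.3642  0.0837]
culture_plate 0.65 0.018 [0.5964 0.3664 0.0151]
culture_plate 0.3 0.027 [ 0.4473 -0.0695  0.024 ]
beaker 0.87 0.07 [0.4233 0.3546 0.0669]
```

View pics/end_top.png

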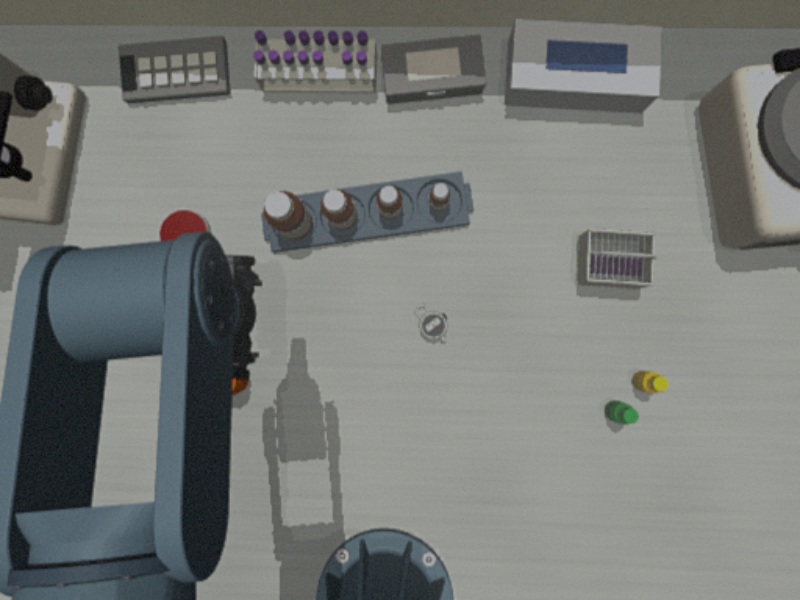

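View pics/end_scene.png

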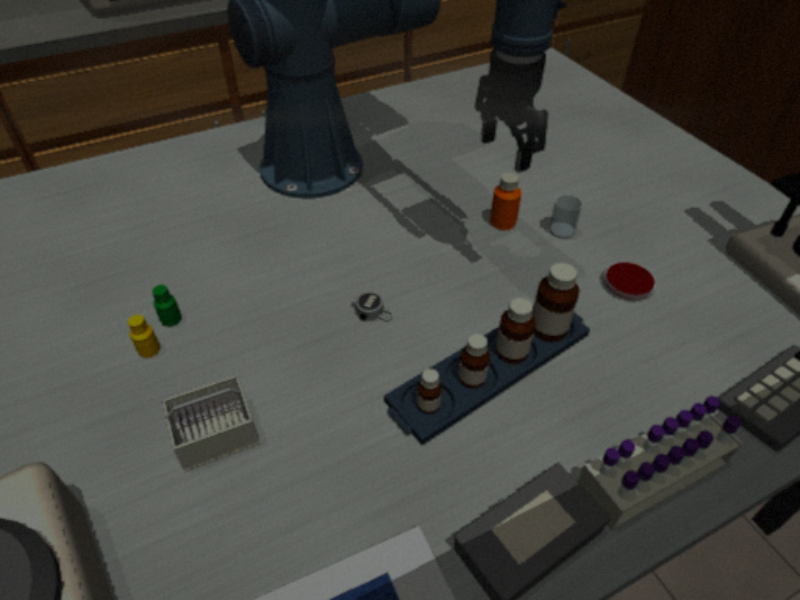

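Both pictures show all four bottles upright in the rack, in order. In the top view, bottle 1 is at (440,195) nearest the dish and bottle 4 is at (285,212). The cap heights of 79, 95, 113 and 135 mm mean all four rest on the pocket floor. The bystanders have not moved, and the gripper is empty and clear.

```bash
python3 -c "
from bench import ctrl
print(ctrl.hand_in())"
```

```text
the job is handed in; nothing more can be done
None
```

The four brown bottles stand upright in the rack in size order, with bottle 1 in the pocket nearest the staining dish (the -y end) and bottle 4 at the far end. I handed the job in at about 32 s.

- **Seating:** each bottle's last measured cap position is within about 2–3 mm of its pocket centre. The cap tops sit about 6 mm higher than on the table, so all four rest on the pocket floors.
- **Things left alone:** the dish, culture plate, beaker and tally counter measure within about 2 mm of where they began. The green, yellow and orange look-alikes measure within about 3 mm of theirs.
- **Forces:** the highest wrist force reported at the end of a move was about 8 N.
- **Disagreements:** in the last top picture the arm hid the beaker and partly hid the plate, which gave one wrong plate reading and one false bottle reading on the arm. The scene camera saw both things clearly in place. The networks also called the tally counter a plate twice, with low confidence.

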